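Make up a forming kit and a finishing kit

ROBOT

A 7-joint arm with a two-finger parallel gripper is mounted at the origin on a cart in front of the work surface, level with it; the furniture and walls round the work are solid. World frame = base frame: x ahead of the robot, y to its left, z up, the work surface at z = 0. Lengths are in m, angles in degrees, forces in N, time in s.
With the tool pointing down it reaches from about 0.425 to 0.875 m from the base axis. Payload 4.7 kg.
Tool frame: the origin (TCP) lies at the very end of the fingers, on their centre line; the grasp point (between the pads) lies env.hold_point_z behind it (env.hold_point_z is the distance from the TCP to the grasp point, in m); z points along the fingers, y is the line along which they close (so a half turn about z gives the same grasp; the last joint's range is limited). The gripper opens to 87 mm and grips with 3 to 60 N. Pads are 19 mm wide; open, the fingers measure 117 mm over their backs; the gripper's body (75 mm by 190 mm) begins 51 mm behind the grasp point.
Start: joints at [70.709, 18.392, -4.016, 83.108, 1.295, 78.541, -3.26], TCP at [0.223, -0.61, 0.223] pointing down, gripper open.
Joint ranges: [-163.93, 163.93], [-17.29, 119.83], [-79.2, 71.16], [3.27, 140.29], [-89.18, 269.18], [5.43, 117.66], [-154.24, 154.24]. Speed limits (degrees/s): [147.25, 147.25, 180, 180, 180, 180, 180].

INTERFACE

Orientations are given as [roll, pitch, yaw] about the fixed x, y, z axes, in that order (R = Rz(yaw) Ry(pitch) Rx(roll)).
In Python, from cell import env gives the robot as it stands.
- The arm moves only by the shell command python3 -m jog 'ROWS' [FORCE]. ROWS is JSON, a list of rows, each an object with "dp": the shift along the tool's x, y, z in cm, a list of three; "twist": the turn about the tool's z in degrees; "fingers": the opening, from 0 (shut) to 1 (fully open). A call has 1 to 8 rows; each row is the pose to reach, as a shift and turn from the pose commanded when the call began, along the tool's axes at that moment; what a row does not reach only later rows make up. A row lasts 1/8 s, in which the tool goes at most 62.5 mm and 10.7 degrees, less where a joint would pass 70% of its speed; a pose out of reach is approached as far as the arm can. A call with a gripper value outside its range is refused whole. The fingers move at their own pace and stop on an object; FORCE is the grip in N (left out, the last holds). Time passes only in rows, so rows that repeat a pose let the fingers close. It gives the time, the measured TCP pose, the force, the opening and the grip force at its end, in the units of the state.
- env.get_obs(): the state, without advancing time (a new reading comes with each control period).
- env.read_camera(name): name is "scene" or "top" or "wrist"; returns a dict with "pixels" (400x640x3 uint8, blue, green, red), "depth" (400x640 float32, m along the optical axis (not along the pixel's ray), 0 where there is no reading), "fx", "fy", "cx", "cy" (pixels), "rvec" (rotation vector, rad) and "tvec" (3), from world to camera coordinates, as OpenCV has them. Camera axes: x right, y down, z forward; pixel columns grow to the right and rows downward; lengths in m; the calibration is good to about 2 mm. A picture is of the moment at which its call begins.
- env.sign_off(): hands the job in; it is judged then, once.
The state is a dict: "time_s": time; "qpos": joint angles; "joint_velocities": joint speeds; "effort": joint torques, N m; "tool_pos": TCP position; "tool_rot": TCP orientation; "force": force on the tool from outside, world axes, zero at the start; "wrist_torque": the same for the moment, N m; "grip_width": finger opening in m; "grasp_force": force on a finger pad.
Only numpy, scipy, OpenCV 4.12 (cv2) and the standard library are available. Lean on these libraries where they do the work, as an engineer would, in place of code of your own. Each camera call takes 0.05 s, during which the arm holds its last target. There are 200 camera calls.

TASK

Make up two student kits from the loose stock that stands along the near side of the bench (not from the clutter at the back): in the smaller tray put the dapping block in the square well and the slim white bottle in the round well; in the larger tray put the bur stand in the oblong well and the grit jar in the round well. Each piece must stand upright with its foot fully down in its well. Leave the wood offcut and the turned dolly where they stand.

Things in the scene. Friction and masses are not known exactly. Their poses are not given: they have to be found in the camera images.
- dapping_block: Brown hardwood dapping block, a 48 mm cube with dimples in its faces, loose, about 0.15 kg. Origin at the centre of its underside, z up, x and y square to its sides. It may sit in its well at any yaw. (A like block among the clutter at the back right, more than 0.70 m ahead of the robot, is fixed and not meant.)
- slim_bottle: Slim plain white bottle with a white ribbed cap, 36 mm diameter up to 60 mm, cap 30 mm diameter above, 82 mm tall in all, loose, about 0.09 kg. Origin at the centre of its underside, z up.
- bur_stand: Low oblong hardwood stand full of small burs, 36 mm along its x, 92 mm along its y, loose, about 0.09 kg. The solid block is 28 mm high; the thin burs rise to 49 mm above the underside. Origin at the centre of its underside, z up. (A like stand at the far back right, beyond the saucer, is fixed and not meant.)
- grit_jar: Clear round jar of dark grit with a screw cap, 53 mm diameter, 96 mm tall, the cap from 75 mm up is as wide as the jar, loose, about 0.15 kg. Origin at the centre of its underside, z up.
- forming_tray: The smaller kit tray: a pale wooden board 92 mm along x, 174 mm along y, 10 mm thick, fixed to the bench. Origin at the centre of its underside, z up. Two wells 6 mm deep, their floors 4 mm above the origin: a square one 70 by 70 mm centred at x 0, y -39 mm, and a round one 58 mm in diameter centred at x 0, y +45 mm. The wells are lined with thin dark rubber.
- finishing_tray: The larger kit tray: a pale wooden board 138 mm along x, 192 mm along y, 10 mm thick, fixed to the bench. Origin at the centre of its underside, z up. Two wells 6 mm deep, their floors 4 mm above the origin: an oblong one 114 mm along x by 64 mm along y centred at x 0, y -48 mm, and a round one 75 mm in diameter centred at x 0, y +42 mm. The wells are lined with thin dark rubber.
- wood_offcut: Bystander: worn oblong offcut of reddish hardwood, 41 by 70 by 24 mm, loose; not part of either kit. Origin at the centre of its underside.
- dolly: Bystander: turned hardwood dolly, 74 mm disc foot, 24 mm post and wedge head, 96 mm tall, loose; not part of either kit. Origin at the centre of its underside.

How it is judged (in metres and radians):
At the end, for the whole second after the job is handed in: Each piece in its named well: within 16 mm of the well centre along both tray axes, underside 1 to 7 mm above the tray's underside, upright within 0.1 rad, at rest; wood offcut and dolly within 30 mm of where they stood (x of dapping_block in the frame of forming_tray between -0.016 and 0.016 m and y of dapping_block in the frame of forming_tray between -0.055 and -0.023 m and z of dapping_block in the frame of forming_tray between 0.001 and 0.007 m and angle between each of dapping_block, slim_bottle, bur_stand, grit_jar's own z axis and vertical below 0.1 rad and linear speed of each of dapping_block, slim_bottle, bur_stand, grit_jar below 0.02 m/s and x of slim_bottle in the frame of forming_tray between -0.016 and 0.016 m and y of slim_bottle in the frame of forming_tray between 0.029 and 0.061 m and z of slim_bottle in the frame of forming_tray between 0.001 and 0.007 m and x of bur_stand in the frame of finishing_tray between -0.016 and 0.016 m and y of bur_stand in the frame of finishing_tray between -0.064 and -0.032 m and z of bur_stand in the frame of finishing_tray between 0.001 and 0.007 m and x of grit_jar in the frame of finishing_tray between -0.016 and 0.016 m and y of grit_jar in the frame of finishing_tray between 0.026 and 0.058 m and z of grit_jar in the frame of finishing_tray between 0.001 and 0.007 m and distance of each of wood_offcut, dolly from where it was at the start of the episode below 0.03 m); the robot touches nothing.
It fails at once if the wood offcut is moved more than 30 mm or tipped (distance of wood_offcut from where it was at the start of the episode above 0.03 m or angle between wood_offcut's own z axis and vertical above 0.3 rad).
It fails at once if the turned dolly is moved more than 30 mm or tipped (distance of dolly from where it was at the start of the episode above 0.03 m or angle between dolly's own z axis and vertical above 0.3 rad).
It also fails if it takes over 112 s, if anything falls off the work surface, if the arm or the gripper's body presses on something with over 40 N, if the wrist force passes 120 N, or if a joint passes its speed limit or range.

## Working session

There is one attempt and no reset: what is moved stays moved. The work goes in short steps, Python scripts to look and compute and a shell command to move; the robot and the scene stay as the last step left them, time stands still between calls to the robot, and variables do not carry over. Pictures are saved under pics/ and viewed, at most 14 in all, crops included, and the job is handed in when it is done.

```bash
mkdir -p pics; ls
cat > h.py <<'E'
import numpy as np, cv2
from cell import env
def shot(n,f):
    c=env.read_camera(n); cv2.imwrite('pics/'+f+'.png',c['pixels']); np.savez('pics/'+f+'.npz',**c); return c
def load(f): return dict(np.load('pics/'+f+'.npz'))
def ray(c,u,v,z):
    R=cv2.Rodrigues(c['rvec'])[0]; o=-R.T@c['tvec'].ravel()
    d=R.T@np.array([(u-c['cx'])/c['fx'],(v-c['cy'])/c['fy'],1]); return o+d*(z-o[2])/d[2]
def cloud(c):
    R=cv2.Rodrigues(c['rvec'])[0]; v,u=np.mgrid[:400,:640]; d=c['depth']
    p=np.stack([(u-c['cx'])/c['fx']*d,(v-c['cy'])/c['fy']*d,d],-1)
    P=(p-c['tvec'].ravel())@R; P[d==0]=np.nan; return P
E
python3 - <<'E'
from h import *
for n in ['scene','top','wrist']:
    c=shot(n,n+'0'); R=cv2.Rodrigues(c['rvec'])[0]; print(n,-R.T@c['tvec'].ravel(),c['fx'])
print(env.get_obs(), env.hold_point_z)
E
```

```text
pics
scene [ 0.94146132 -0.64565165  0.90792515] 486.5091769249464
top [ 0.36347731 -0.06791754  1.18622987] 377.15647312948494
wrist [ 0.29980005 -0.58172839  0.38428527] 353.3321463441735
{'time_s': 0.15, 'qpos': array([70.70952458, 18.42794702, -4.01603751, 83.15935162,  1.29605182,
       78.53974039, -3.25984719]), 'joint_velocities': array([-0.10889547, -0.27672913, -0.00692014, -0.1538519 , -0.07235185,
       -0.01895764, -0.03351135]), 'effort': array([-3.33618818e-04, -4.91793466e+01, -4.04534899e-01, -3.12875497e+01,
       -6.39650063e-02,  4.05927643e-02,  1.30281405e-04]), 'tool_pos': array([ 0.22317349, -0.61004522,  0.22172378]), 'tool_rot': array([-1.79918237e+02,  5.91570262e-03,  2.01007270e+01]), 'force': array([-0.01031215, -0.43473056, -0.04114871]), 'wrist_torque': array([ 0.07598007,  0.00703283, -0.02050346]), 'grasp_force': 0.0, 'grip_width': 0.08672069276929764} 0.0187
```

View pics/top0.png

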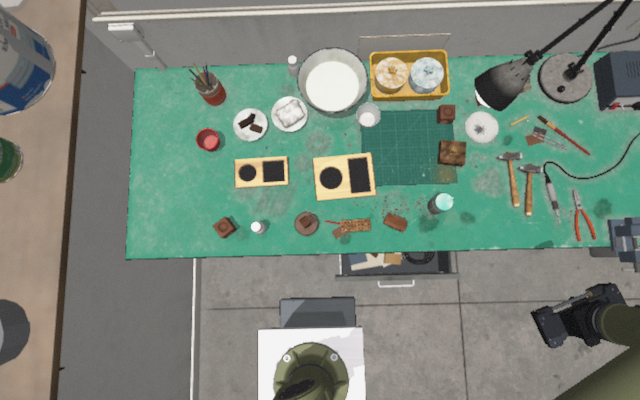

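View pics/scene0.png

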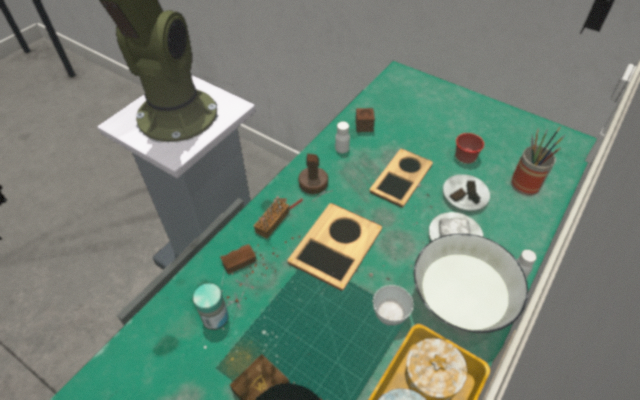

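Top view: block (224,227), bottle (258,227), dolly (307,223), bur stand (~355,226), offcut (396,221), jar (441,203), trays (261,172) and (344,176). The scene view shows something thin next to the bur stand, so I'll enlarge it.

Run:
```python
from h import *
c=load('top0'); cv2.imwrite('pics/topz.png',cv2.resize(c['pixels'][145:245,205:465],(780,300),interpolation=cv2.INTER_CUBIC))
P=cloud(c)
np.set_printoptions(precision=3,suppress=True)
for n,u,v,z in [('block',224,227,.048),('bottle',258,227,.08),('dolly',307,223,.09),('bur',355,226,.03),('off',396,221,.024),('jar',441,203,.096),('ft',261,172,.01),('fin',344,176,.01)]:
    print(n,ray(c,u,v,z),P[v,u])
```

```text
block [0.459 0.25  0.048] [0.46  0.254 0.035]
bottle [0.453 0.141 0.08 ] [0.453 0.14  0.083]
dolly [ 0.46  -0.005  0.09 ] [ 0.459 -0.005  0.094]
bur [ 0.452 -0.148  0.03 ] [ 0.452 -0.148  0.026]
off [ 0.464 -0.275  0.024] [ 0.464 -0.275  0.023]
jar [ 0.506 -0.395  0.096] [ 0.506 -0.395  0.095]
ft [0.635 0.144 0.01 ] [0.635 0.144 0.01 ]
fin [ 0.613 -0.121  0.01 ] [ 0.614 -0.121  0.006]
```

View pics/topz.png

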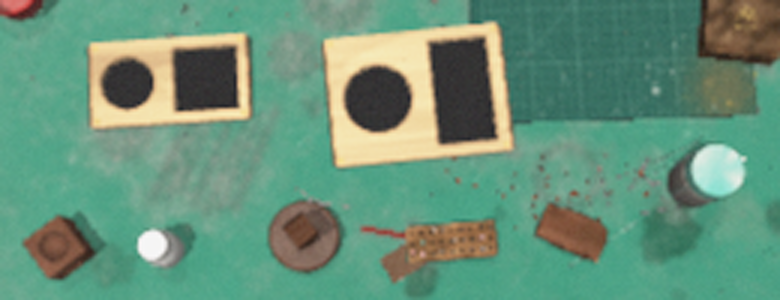

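Run:
```python
from h import *
np.set_printoptions(precision=4,suppress=True)
c=load('top0'); P=cloud(c); g=c['pixels'].max(2)
def reg(n,box,lo,hi):
    x0,x1,y0,y1=box
    m=(P[...,0]>x0)&(P[...,0]<x1)&(P[...,1]>y0)&(P[...,1]<y1)&(P[...,2]>lo)&(P[...,2]<hi)
    q=P[m]; r=cv2.minAreaRect(q[:,:2].astype(np.float32)*1000); print(n,m.sum(),q.mean(0),np.nanmax(q[:,2]),r)
reg('block',(.42,.5,.20,.30),.038,.06)
reg('bottle',(.41,.5,.10,.18),.07,.1)
reg('dollyfoot',(.40,.52,-.06,.05),.006,.03)
reg('bur',(.40,.5,-.23,-.06),.018,.06)
reg('burlow',(.40,.5,-.23,-.06),.004,.018)
reg('off',(.41,.52,-.33,-.23),.016,.06)
reg('jar',(.45,.56,-.46,-.34),.085,.11)
for n,(a,b,d,e) in {'f':(150,195,230,292),'F':(145,205,308,380)}.items():
    s=np.zeros((400,640),np.uint8); s[a:b,d:e]=(g[a:b,d:e]<70)*255
    for k in cv2.findContours(s,0,1)[0]:
        if cv2.contourArea(k)<80: continue
        w=np.array([ray(c,*q[0],.01)[:2] for q in k],np.float32)*1000
        print(n,cv2.contourArea(k),cv2.minAreaRect(w))
```

```text
block 243 [0.461  0.2554 0.0461] 0.05244936406760326 ((461.04803466796875, 256.00006103515625), (48.19569396972656, 48.44090270996094), 34.83660888671875)
bottle 82 [0.4571 0.1484 0.0805] 0.08550133583232242 ((457.6875305175781, 148.0484619140625), (26.5403995513916, 26.736923217773438), 89.1810531616211)
dollyfoot 343 [0.4649 0.0022 0.0254] 0.029963142107722718 ((472.06829833984375, -2.7628021240234375), (73.2200698852539, 90.8714599609375), 39.759517669677734)
bur 355 [ 0.4562 -0.1471  0.0287] 0.0482583189460356 ((456.4332580566406, -147.37628173828125), (35.70734405517578, 92.1149673461914), 3.3583624362945557)
burlow 83 [ 0.4504 -0.1081  0.0064] 0.015795410476328136 ((449.844482421875, -145.80361938476562), (93.0139389038086, 165.6632080078125), 0.4470284879207611)
off 276 [ 0.4633 -0.2724  0.0221] 0.02835945523997917 ((463.75909423828125, -272.94158935546875), (68.98955535888672, 39.06103515625), 64.26763153076172)
jar 261 [ 0.5112 -0.4011  0.0956] 0.10079027442264395 ((510.8358154296875, -402.3322448730469), (51.8919563293457, 49.10153579711914), 88.84164428710938)
f 168.0 ((634.4727172851562, 188.82443237304688), (49.14490509033203, 47.40959167480469), 43.79549026489258)
f 331.0 ((636.7801513671875, 103.99028015136719), (62.13273239135742, 61.72581481933594), 1.822142243385315)
F 303.0 ((609.6355590820312, -79.46095275878906), (63.63223648071289, 61.64400100708008), 88.2088851928711)
F 526.0 ((615.5407104492188, -167.52536010742188), (105.47853088378906, 56.098567962646484), 4.092360496520996)
```

```bash
cat >> h.py <<'E'
def to(x,y,z,yaw):
    o=env.get_obs(); p=o['tool_pos']; s=np.radians(o['tool_rot'][2]); d=np.array([x,y,z])-p
    tw=-((yaw-o['tool_rot'][2]+180)%360-180)
    print('t',round(o['time_s'],2),'at',np.round(p,4),np.round(o['tool_rot'],2),'w',round(o['grip_width'],4),'F',np.round(o['force'],1))
    print('dp cm',np.round([100*(d[0]*np.cos(s)+d[1]*np.sin(s)),100*(d[0]*np.sin(s)-d[1]*np.cos(s)),-100*d[2]],2),'twist',round(tw,1))
E
python3 -c "
from h import *
to(.4564,-.1474,.13,93.4)"
```

```text
t 0.15 at [ 0.2232 -0.61    0.2217] [-1.7992e+02  1.0000e-02  2.0100e+01] w 0.0867 F [-0.  -0.4 -0. ]
dp cm [ 37.8  -35.43   9.17] twist -73.3
```

```bash
python3 -m jog '[{"dp":[37.8,-35.4,0],"twist":-73.3,"fingers":1},{"dp":[37.8,-35.4,0],"twist":-73.3,"fingers":1},{"dp":[37.8,-35.4,0],"twist":-73.3,"fingers":1},{"dp":[37.8,-35.4,0],"twist":-73.3,"fingers":1},{"dp":[37.8,-35.4,2],"twist":-73.3,"fingers":1},{"dp":[37.8,-35.4,4],"twist":-73.3,"fingers":1},{"dp":[37.8,-35.4,6],"twist":-73.3,"fingers":1},{"dp":[37.8,-35.4,8],"twist":-73.3,"fingers":1}]' 20; python3 -c "
from h import *
to(.4564,-.1474,.13,93.4)"
```

```text
time_s: 1.15
tool_pos: [0.4448, -0.1727, 0.159]
tool_rot: [179.9, 0.1, 93.5]
force: [0.7, -0.5, 0.1]
grip_width: 0.0869
grasp_force: 0.0
t 1.15 at [ 0.4448 -0.1727  0.159 ] [1.7986e+02 1.1000e-01 9.3500e+01] w 0.0869 F [ 0.7 -0.5  0.1]
dp cm [2.46 1.32 2.9 ] twist 0.1
```

```bash
python3 -m jog '[{"dp":[0,0,0],"twist":0,"fingers":1},{"dp":[0,0,0],"twist":0,"fingers":1}]'
python3 - <<'E'
from h import *
np.set_printoptions(precision=4,suppress=True)
c=shot('wrist','w1'); P=cloud(c)
m=(P[...,0]>.40)&(P[...,0]<.5)&(P[...,1]>-.23)&(P[...,1]<-.06)&(P[...,2]>.018)&(P[...,2]<.06)
q=P[m]; print(m.sum(), cv2.minAreaRect(q[:,:2].astype(np.float32)*1000))
to(.4564,-.1474,.13,93.4)
E
```

```text
time_s: 1.4
tool_pos: [0.4431, -0.175, 0.1587]
tool_rot: [-180.0, 0.0, 93.4]
force: [0.3, 0.2, 0.3]
grip_width: 0.0871
grasp_force: 0.0
4567 ((454.40850830078125, -147.43231201171875), (35.40219497680664, 90.98160552978516), 3.292388677597046)
t 1.45 at [ 0.4431 -0.1758  0.159 ] [179.99   0.05  93.3 ] w 0.087 F [ 0.1 -0.2  0.8]
dp cm [2.76 1.49 2.9 ] twist -0.1
```

View pics/w1.png

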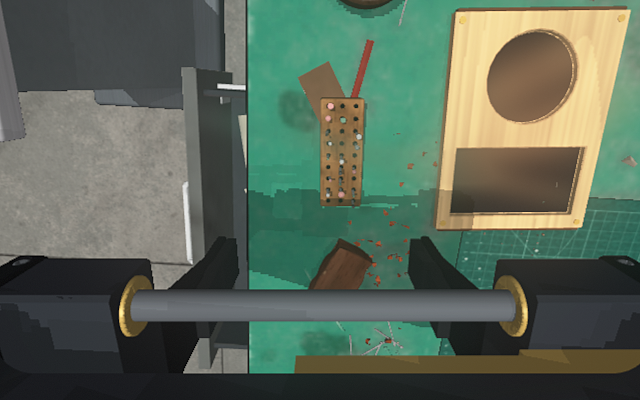

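Wrist view: the stand is at (342,152). The scrap and red stick beyond it clear the pads' path, and the offcut at (340,265) is clear too.

```bash
python3 -m jog '[{"dp":[2.74,1.4,5],"twist":0,"fingers":1},{"dp":[2.74,1.4,9],"twist":0,"fingers":1},{"dp":[2.74,1.4,13],"twist":0,"fingers":1},{"dp":[2.74,1.4,14.8],"twist":0,"fingers":1},{"dp":[2.74,1.4,14.8],"twist":0,"fingers":1},{"dp":[2.74,1.4,14.8],"twist":0,"fingers":0.3},{"dp":[2.74,1.4,14.8],"twist":0,"fingers":0.3},{"dp":[2.74,1.4,14.8],"twist":0,"fingers":0.3}]' 20; python3 -m jog '[{"dp":[0,0,0],"twist":0,"fingers":0.3},{"dp":[0,0,0],"twist":0,"fingers":0.3},{"dp":[0,0,0],"twist":0,"fingers":0.3}]'
```

```text
time_s: 2.45
tool_pos: [0.4564, -0.1466, 0.0116]
tool_rot: [179.9, 0.1, 93.4]
force: [0.9, -1.2, 0.1]
grip_width: 0.0645
grasp_force: 0.0
time_s: 2.82
tool_pos: [0.4558, -0.1462, 0.0107]
tool_rot: [180.0, 0.0, 93.4]
force: [0.5, -0.7, 1.0]
grip_width: 0.0358
grasp_force: 20.0
```

```bash
python3 -c "
from h import *
to(.6155,-.1675,.06,3.9)"
```

```text
t 2.83 at [ 0.4558 -0.1462  0.0107] [1.7999e+02 1.0000e-02 9.3400e+01] w 0.0358 F [ 0.5 -0.7  1. ]
dp cm [-3.07 15.82 -4.93] twist 89.5
```

```bash
python3 -m jog '[{"dp":[0,0,-3],"twist":0,"fingers":0.3},{"dp":[0,0,-6],"twist":10,"fingers":0.3},{"dp":[-1,3,-6],"twist":20,"fingers":0.3},{"dp":[-2,6,-6],"twist":30,"fingers":0.3},{"dp":[-3,9,-6],"twist":40,"fingers":0.3},{"dp":[-3.1,12,-6],"twist":50,"fingers":0.3},{"dp":[-3.1,14,-6],"twist":60,"fingers":0.3},{"dp":[-3.1,15.8,-6],"twist":70,"fingers":0.3}]'; python3 -m jog '[{"dp":[0,0,0],"twist":10,"fingers":0.3},{"dp":[0,0,0],"twist":19.5,"fingers":0.3},{"dp":[0,0,0],"twist":19.5,"fingers":0.3},{"dp":[0,0,0],"twist":19.5,"fingers":0.3}]'
python3 - <<'E'
from h import *
np.set_printoptions(precision=4,suppress=True)
c=shot('wrist','w2'); g=c['pixels']; to(.6155,-.1675,.014,3.9)
E
```

```text
time_s: 3.82
tool_pos: [0.6157, -0.1675, 0.0699]
tool_rot: [-179.9, 0.0, 23.1]
force: [-0.6, 0.1, -0.9]
grip_width: 0.0359
grasp_force: 20.0
time_s: 4.32
tool_pos: [0.6151, -0.1677, 0.0704]
tool_rot: [-180.0, 0.0, 4.1]
force: [0.1, 0.6, -1.4]
grip_width: 0.0357
grasp_force: 20.0
t 4.38 at [ 0.6151 -0.1678  0.0705] [-179.99    0.02    4.03] w 0.0358 F [-0.1  0.6 -1. ]
dp cm [ 0.04 -0.02  5.65] twist 0.1
```

View pics/w2.png

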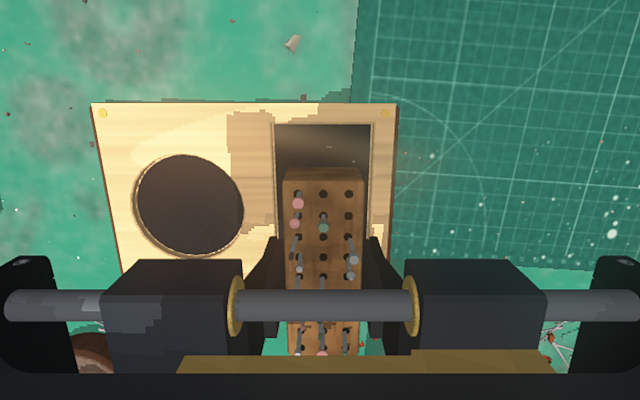

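The stand is aligned over the oblong well, whose edges are at x 275–372. Lowering and releasing.

```bash
python3 -m jog '[{"dp":[0,0,3],"twist":0,"fingers":0.3},{"dp":[0,0,5],"twist":0,"fingers":0.3},{"dp":[0,0,5.65],"twist":0,"fingers":0.3},{"dp":[0,0,5.65],"twist":0,"fingers":0.3},{"dp":[0,0,5.65],"twist":0,"fingers":0.65},{"dp":[0,0,5.65],"twist":0,"fingers":0.65},{"dp":[0,0,5.65],"twist":0,"fingers":0.65},{"dp":[0,0,5.65],"twist":0,"fingers":0.65}]'; python3 -m jog '[{"dp":[0,0,-3],"twist":0,"fingers":0.65},{"dp":[0,0,-7],"twist":0,"fingers":1},{"dp":[0,0,-11],"twist":0,"fingers":1},{"dp":[0,0,-14],"twist":0,"fingers":1},{"dp":[0,0,-14],"twist":0,"fingers":1}]'
python3 - <<'E'
from h import *
np.set_printoptions(precision=4,suppress=True)
c=shot('wrist','w3'); P=cloud(c)
def rec(x0,x1,y0,y1,lo,hi):
    m=(P[...,0]>x0)&(P[...,0]<x1)&(P[...,1]>y0)&(P[...,1]<y1)&(P[...,2]>lo)&(P[...,2]<hi)
    q=P[m]; print(m.sum(),np.median(q[:,2]), cv2.minAreaRect(q[:,:2].astype(np.float32)*1000))
rec(.54,.7,-.23,-.12,.02,.06)
to(.511,-.4018,.15,3.9)
E
```

```text
time_s: 5.38
tool_pos: [0.6154, -0.1678, 0.0142]
tool_rot: [180.0, -0.0, 3.9]
force: [-0.3, 0.1, -0.4]
grip_width: 0.0558
grasp_force: 0.0
time_s: 6.0
tool_pos: [0.6173, -0.1681, 0.1575]
tool_rot: [179.9, -0.3, 3.9]
force: [-0.4, 0.3, -0.7]
grip_width: 0.0844
grasp_force: 0.0
4407 0.03261694745543676 ((612.1727294921875, -167.85411071777344), (91.91199493408203, 36.03565979003906), 4.003528594970703)
t 6.05 at [ 0.616  -0.1679  0.1552] [179.94  -0.12   3.9 ] w 0.0857 F [-0.4 -0.3 -0.5]
dp cm [-12.06  22.62   0.52] twist -0.0
```

View pics/w3.png

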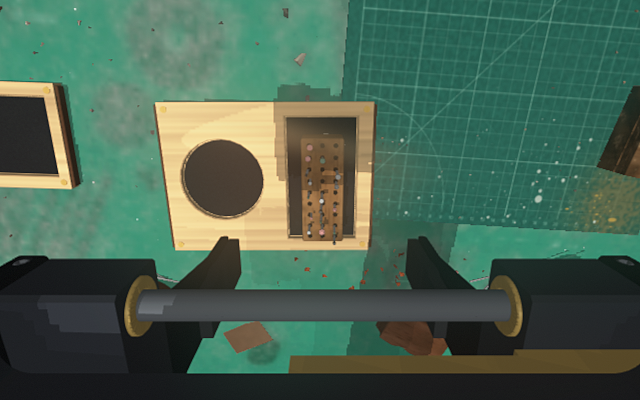

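The stand is down (top at 32.6 mm) but looks near the well's close end. I'll measure the tray from this same view.

Run:
```python
from h import *
np.set_printoptions(precision=4,suppress=True)
c=load('w3'); p=c['pixels'].astype(int)
m=((p[...,2]>p[...,0]+25)&(p[...,2]>110)).astype(np.uint8)*255; m[255:]=0
for k in cv2.findContours(m,0,1)[0]:
    if cv2.contourArea(k)<3000: continue
    w=np.array([ray(c,*q[0],.01)[:2] for q in k],np.float32)*1000; print('board',cv2.minAreaRect(w))
d=(p.max(2)<75).astype(np.uint8)*255; d[250:]=0
for k in cv2.findContours(d,0,1)[0]:
    if cv2.contourArea(k)<1000: continue
    print(cv2.boundingRect(k)); w=np.array([ray(c,*q[0],.01)[:2] for q in k],np.float32)*1000; print('dark',cv2.minAreaRect(w))
for v in (117,238): print(v, ray(c,321,v,.01))
for v in (137,240): print(v, ray(c,321,v,.032))
```

```text
board ((612.5773315429688, -119.806884765625), (139.27206420898438, 188.94277954101562), 3.933354377746582)
(185, 143, 78, 73)
dark ((608.551025390625, -78.40420532226562), (69.77472686767578, 64.61772918701172), 82.02812194824219)
(0, 96, 58, 78)
dark ((638.3762817382812, 96.77436065673828), (66.05729675292969, 51.2503662109375), 1.823428750038147)
(597, 86, 43, 89)
dark ((678.0391235351562, -432.0992126464844), (29.135478973388672, 73.46485900878906), 81.95069122314453)
117 [ 0.672  -0.1633  0.01  ]
238 [ 0.5589 -0.1708  0.01  ]
137 [ 0.6579 -0.1643  0.032 ]
240 [ 0.5668 -0.1704  0.032 ]
```

Stand is 3.7 mm off the well centre, which is well within tolerance. Next the jar.

```bash
python3 -m jog '[{"dp":[-12,22.6,0],"twist":-90,"fingers":1},{"dp":[-12,22.6,0],"twist":-90,"fingers":1},{"dp":[-12,22.6,0],"twist":-90,"fingers":1},{"dp":[-12,22.6,0],"twist":-90,"fingers":1},{"dp":[-12,22.6,0],"twist":-90,"fingers":1},{"dp":[-12,22.6,0],"twist":-90,"fingers":1},{"dp":[-12,22.6,0],"twist":-90,"fingers":1},{"dp":[-12,22.6,0],"twist":-90,"fingers":1}]'; python3 -m jog '[{"dp":[0,0,0],"twist":-6,"fingers":1},{"dp":[0,0,0],"twist":-6,"fingers":1},{"dp":[0,0,0],"twist":-6,"fingers":1}]'
python3 - <<'E'
from h import *
np.set_printoptions(precision=4,suppress=True)
c=shot('wrist','w4'); P=cloud(c)
def rec(x0,x1,y0,y1,lo,hi):
    m=(P[...,0]>x0)&(P[...,0]<x1)&(P[...,1]>y0)&(P[...,1]<y1)&(P[...,2]>lo)&(P[...,2]<hi)
    q=P[m]; print(m.sum(),np.median(q[:,2]), cv2.minAreaRect(q[:,:2].astype(np.float32)*1000))
rec(.45,.56,-.46,-.34,.085,.11)
to(.511,-.4018,.045,94)
E
```

```text
time_s: 7.05
tool_pos: [0.51, -0.4009, 0.152]
tool_rot: [-179.9, -0.1, 88.7]
force: [-0.4, 0.7, 0.0]
grip_width: 0.0872
grasp_force: 0.0
time_s: 7.42
tool_pos: [0.5105, -0.4012, 0.1532]
tool_rot: [-179.9, -0.1, 94.2]
force: [-0.2, -0.2, 0.6]
grip_width: 0.0873
grasp_force: 0.0
4604 0.09667177543861738 ((509.94158935546875, -402.05242919921875), (51.14424514770508, 50.872100830078125), 2.875373601913452)
t 7.47 at [ 0.5107 -0.4012  0.1535] [-179.95   -0.04   94.24] w 0.087 F [ 0.4  0.5 -0. ]
dp cm [-0.06  0.03 10.85] twist 0.2
```

View pics/w4.png

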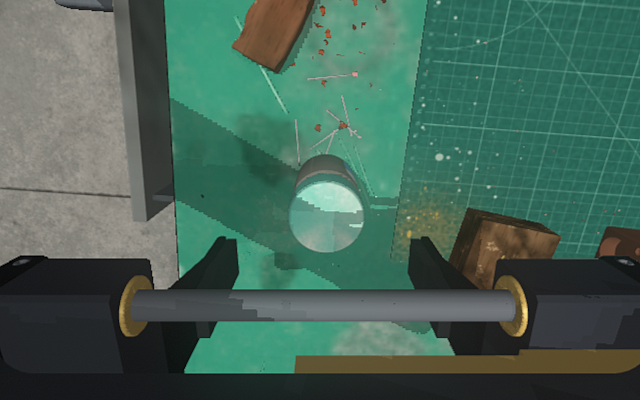

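Run:
```python
from h import *
P=cloud(load('top0'));m=(P[...,0]>.56)&(P[...,0]<.75)&(P[...,1]>-.5)&(P[...,1]<-.35)&(P[...,2]>.015)
q=P[m];print(q.min(0),q.max(0))
```

```text
[ 0.63553223 -0.4999949   0.01519567] [ 0.74680849 -0.41649195  0.22593413]
```

Jar at (326,215); the fixed wood block begins at x 0.635, clear of the hand. Grasping.

```bash
python3 -m jog '[{"dp":[-0.06,0,4],"twist":0,"fingers":1},{"dp":[-0.06,0,8],"twist":0,"fingers":1},{"dp":[-0.06,0,10.8],"twist":0,"fingers":1},{"dp":[-0.06,0,10.8],"twist":0,"fingers":1},{"dp":[-0.06,0,10.8],"twist":0,"fingers":0.5},{"dp":[-0.06,0,10.8],"twist":0,"fingers":0.5},{"dp":[-0.06,0,10.8],"twist":0,"fingers":0.5},{"dp":[-0.06,0,10.8],"twist":0,"fingers":0.5}]' 20; python3 -m jog '[{"dp":[0,0,0],"twist":0,"fingers":0.5},{"dp":[0,0,0],"twist":0,"fingers":0.5}]'; python3 -c "
from h import *
to(.6097,-.0779,.1,94)"
```

```text
time_s: 8.48
tool_pos: [0.5112, -0.4023, 0.0469]
tool_rot: [180.0, 0.0, 94.3]
force: [-0.1, -0.2, -0.4]
grip_width: 0.0547
grasp_force: 0.0
time_s: 8.72
tool_pos: [0.5114, -0.4022, 0.0467]
tool_rot: [180.0, 0.0, 94.3]
force: [0.7, 1.3, 3.6]
grip_width: 0.0515
grasp_force: 20.0
t 8.72 at [ 0.5114 -0.4022  0.0467] [1.7996e+02 4.0000e-02 9.4320e+01] w 0.0515 F [0.7 1.3 3.6]
dp cm [31.6  12.25 -5.33] twist 0.3
```

```bash
python3 -m jog '[{"dp":[0,0,-4],"twist":0,"fingers":0.5},{"dp":[0,0,-8],"twist":0,"fingers":0.5},{"dp":[5,2,-8],"twist":0,"fingers":0.5},{"dp":[10,4,-8],"twist":0,"fingers":0.5},{"dp":[15,6,-8],"twist":0,"fingers":0.5},{"dp":[20,8,-8],"twist":0,"fingers":0.5},{"dp":[25,10,-8],"twist":0,"fingers":0.5},{"dp":[29,11.5,-8],"twist":0,"fingers":0.5}]'; python3 -m jog '[{"dp":[2.6,0.75,0],"twist":0,"fingers":0.5},{"dp":[2.6,0.75,0],"twist":0,"fingers":0.5},{"dp":[2.6,0.75,0],"twist":0,"fingers":0.5}]'; python3 -c "
from h import *
shot('scene','s5')
to(.6097,-.0779,.0505,94)"
```

```text
time_s: 9.72
tool_pos: [0.6038, -0.1014, 0.1258]
tool_rot: [-180.0, -0.0, 94.4]
force: [0.3, -1.2, -1.7]
grip_width: 0.0514
grasp_force: 20.0
time_s: 10.1
tool_pos: [0.6088, -0.0793, 0.1257]
tool_rot: [-179.9, 0.1, 94.3]
force: [-1.5, -0.1, -1.6]
grip_width: 0.0513
grasp_force: 20.0
t 10.15 at [ 0.6088 -0.0799  0.1258] [-1.7994e+02  6.0000e-02  9.4190e+01] w 0.0516 F [-0.8 -1.2 -0.8]
dp cm [0.19 0.11 7.53] twist 0.2
```

View pics/s5.png

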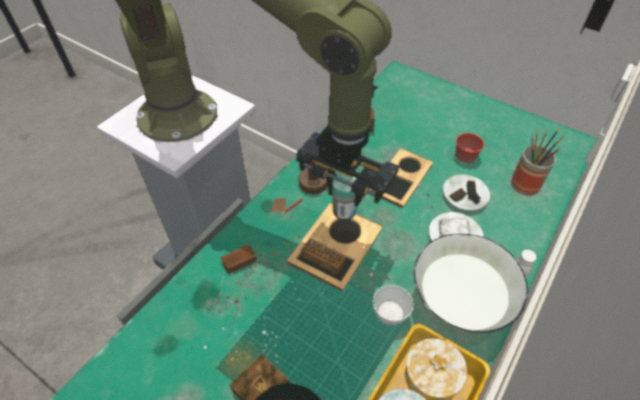

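Jar held upright above the round well (345,230). Lowering.

```bash
python3 -m jog '[{"dp":[0.2,0.1,3],"twist":0,"fingers":0.5},{"dp":[0.2,0.1,6],"twist":0,"fingers":0.5},{"dp":[0.2,0.1,7.2],"twist":0,"fingers":0.5},{"dp":[0.2,0.1,7.5],"twist":0,"fingers":0.5},{"dp":[0.2,0.1,7.5],"twist":0,"fingers":0.5},{"dp":[0.2,0.1,7.5],"twist":0,"fingers":0.9},{"dp":[0.2,0.1,7.5],"twist":0,"fingers":0.9},{"dp":[0.2,0.1,7.5],"twist":0,"fingers":0.9}]'; python3 -m jog '[{"dp":[0,0,-3],"twist":0,"fingers":1},{"dp":[0,0,-7],"twist":0,"fingers":1},{"dp":[0,0,-11],"twist":0,"fingers":1},{"dp":[0,0,-11],"twist":0,"fingers":1}]'
python3 - <<'E'
from h import *
np.set_printoptions(precision=4,suppress=True)
c=shot('wrist','w6'); P=cloud(c)
m=(P[...,0]>.56)&(P[...,0]<.66)&(P[...,1]>-.13)&(P[...,1]<-.03)&(P[...,2]>.08)&(P[...,2]<.11)
q=P[m]; print(m.sum(),np.median(q[:,2]), cv2.minAreaRect(q[:,:2].astype(np.float32)*1000))
to(.4575,.1482,.13,94)
E
```

```text
time_s: 11.15
tool_pos: [0.6106, -0.0756, 0.0518]
tool_rot: [179.9, 0.0, 94.3]
force: [-0.3, -0.1, -0.2]
grip_width: 0.0729
grasp_force: 0.0
time_s: 11.65
tool_pos: [0.6127, -0.0755, 0.1654]
tool_rot: [179.6, 0.1, 94.3]
force: [0.3, 1.0, 0.2]
grip_width: 0.0867
grasp_force: 0.0
4528 0.10064554786433177 ((609.638916015625, -75.75099182128906), (51.570899963378906, 51.53302001953125), 8.888307571411133)
t 11.7 at [ 0.6113 -0.0756  0.1631] [179.8    0.07  94.33] w 0.0869 F [-0.3 -0.5  0.1]
dp cm [ 23.48 -13.65   3.31] twist 0.3
```

Jar is seated (top at 100.6 mm, within 2 mm). Next the bottle.

```bash
python3 -m jog '[{"dp":[23.5,-13.7,0],"twist":0,"fingers":1},{"dp":[23.5,-13.7,0],"twist":0,"fingers":1},{"dp":[23.5,-13.7,0],"twist":0,"fingers":1},{"dp":[23.5,-13.7,0],"twist":0,"fingers":1},{"dp":[23.5,-13.7,0],"twist":0,"fingers":1},{"dp":[23.5,-13.7,1],"twist":0,"fingers":1},{"dp":[23.5,-13.7,1],"twist":0,"fingers":1},{"dp":[23.5,-13.7,1],"twist":0,"fingers":1}]'
python3 - <<'E'
from h import *
np.set_printoptions(precision=4,suppress=True)
c=shot('wrist','w7'); P=cloud(c)
m=(P[...,0]>.41)&(P[...,0]<.5)&(P[...,1]>.1)&(P[...,1]<.19)&(P[...,2]>.075)&(P[...,2]<.1)
q=P[m]; print(m.sum(),np.median(q[:,2]), cv2.minAreaRect(q[:,:2].astype(np.float32)*1000))
m=(P[...,0]>.41)&(P[...,0]<.51)&(P[...,1]>.2)&(P[...,1]<.31)&(P[...,2]>.04)&(P[...,2]<.06)
q=P[m]; print(m.sum(),cv2.minAreaRect(q[:,:2].astype(np.float32)*1000))
to(.457,.1482,.027,94)
E
```

```text
time_s: 12.7
tool_pos: [0.4566, 0.1467, 0.1506]
tool_rot: [-179.9, -0.0, 94.1]
force: [0.5, 0.6, 0.1]
grip_width: 0.0867
grasp_force: 0.0
1345 0.08180872261467552 ((454.4778747558594, 150.16189575195312), (28.633691787719727, 28.512693405151367), 51.17726135253906)
4606 ((458.4817810058594, 256.36431884765625), (47.93045425415039, 48.00125503540039), 35.99937438964844)
t 12.75 at [0.4566 0.147  0.1509] [-179.96   -0.03   94.17] w 0.0872 F [ 0.1 -0.4  0.2]
dp cm [ 0.12  0.05 12.39] twist 0.2
```

View pics/w7.png

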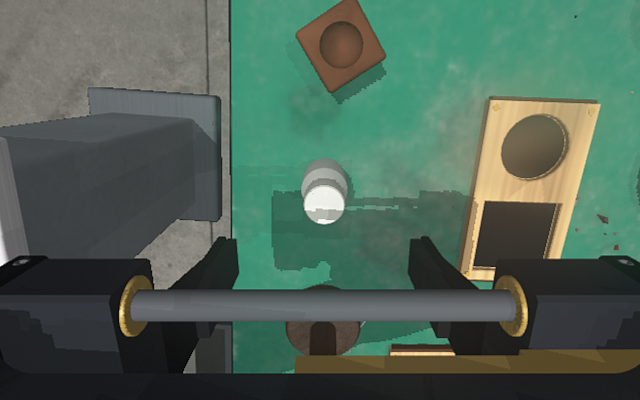

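Bottle at (325,205), block at (340,45), dolly behind the gripper. I'll check the grey thing at left, around (160,150), before descending.

Run:
```python
from h import *
P=cloud(load('w7'))
for u,v in [(160,150),(210,150),(60,200),(215,200)]: print(P[v,u].round(3))
```

```text
[ 0.106  0.069 -0.442]
[ 0.149  0.034 -0.65 ]
[ 0.106  0.055 -0.137]
[ 0.159 -0.111 -0.652]
```

Cart, well below the bench, so no concern.

```bash
python3 -m jog '[{"dp":[0.2,0,4],"twist":0,"fingers":1},{"dp":[0.2,0,8],"twist":0,"fingers":1},{"dp":[0.2,0,11.5],"twist":0,"fingers":1},{"dp":[0.2,0,12.4],"twist":0,"fingers":1},{"dp":[0.2,0,12.4],"twist":0,"fingers":0.3},{"dp":[0.2,0,12.4],"twist":0,"fingers":0.3},{"dp":[0.2,0,12.4],"twist":0,"fingers":0.3},{"dp":[0.2,0,12.4],"twist":0,"fingers":0.3}]' 15; python3 -m jog '[{"dp":[0,0,0],"twist":0,"fingers":0.3},{"dp":[0,0,0],"twist":0,"fingers":0.3},{"dp":[0,0,0],"twist":0,"fingers":0.3}]'
python3 - <<'E'
from h import *
c=load('w7'); p=c['pixels'].astype(int)
m=((p[...,2]>p[...,0]+25)&(p[...,2]>110)).astype(np.uint8)*255
d=(p.max(2)<75).astype(np.uint8)*255; d[285:]=0;d[:,:460]=0;d[:,590:]=0
for k in cv2.findContours(d,0,1)[0]:
    if cv2.contourArea(k)<500: continue
    w=np.array([ray(c,*q[0],.01)[:2] for q in k],np.float32)*1000; print('dark',cv2.minAreaRect(w))
to(.6345,.1888,.031,91.6)
E
```

```text
time_s: 13.75
tool_pos: [0.4563, 0.1504, 0.0279]
tool_rot: [179.9, 0.0, 94.3]
force: [0.0, 0.3, -0.0]
grip_width: 0.0549
grasp_force: 0.0
time_s: 14.12
tool_pos: [0.456, 0.1504, 0.0273]
tool_rot: [180.0, 0.0, 94.3]
force: [-0.2, 0.1, 1.1]
grip_width: 0.0357
grasp_force: 15.0
dark ((659.9703369140625, 100.49000549316406), (115.4086685180664, 84.46527099609375), 4.189280033111572)
t 14.12 at [0.456  0.1504 0.0273] [179.97   0.    94.33] w 0.0357 F [-0.2  0.1  1.1]
dp cm [ 2.48 18.09 -0.37] twist 2.7
```

```bash
python3 -m jog '[{"dp":[0,0,-3],"twist":0,"fingers":0.3},{"dp":[0,2,-6],"twist":0,"fingers":0.3},{"dp":[0.8,6,-6],"twist":0,"fingers":0.3},{"dp":[1.6,10,-6],"twist":0,"fingers":0.3},{"dp":[2.5,14,-6],"twist":0,"fingers":0.3},{"dp":[2.5,17,-6],"twist":2.7,"fingers":0.3},{"dp":[2.5,18.1,-6],"twist":2.7,"fingers":0.3},{"dp":[2.5,18.1,-6],"twist":2.7,"fingers":0.3}]'; python3 -m jog '[{"dp":[0,0,0],"twist":0,"fingers":0.3},{"dp":[0,0,0],"twist":0,"fingers":0.3}]'; python3 -c "
from h import *
shot('wrist','w8')
to(.6345,.1888,.031,91.6)"
```

```text
time_s: 15.12
tool_pos: [0.6338, 0.1888, 0.0865]
tool_rot: [-179.9, 0.0, 91.7]
force: [-0.0, -0.0, -1.0]
grip_width: 0.0358
grasp_force: 15.0
time_s: 15.38
tool_pos: [0.6335, 0.1889, 0.0875]
tool_rot: [-180.0, 0.0, 91.7]
force: [0.0, 1.3, -0.3]
grip_width: 0.0359
grasp_force: 15.0
t 15.43 at [0.6337 0.1888 0.0875] [1.7999e+02 3.0000e-02 9.1650e+01] w 0.0359 F [-0.7 -0.9 -0.8]
dp cm [-0.    0.08  5.65] twist 0.1
```

View pics/w8.png

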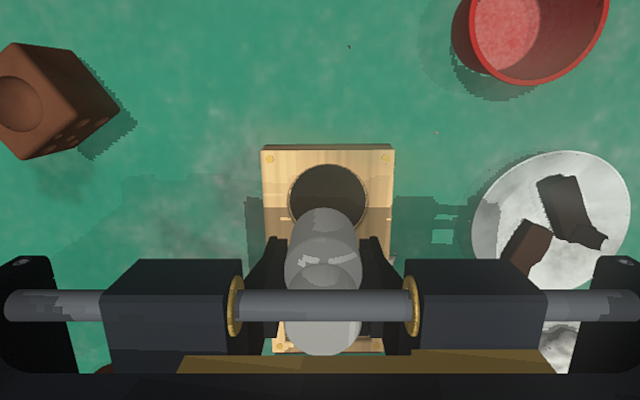

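Run:
```python
from h import *
c=load('w8')
for u,v in [(288,203),(369,203),(328,163),(262,150),(394,150)]: print(u,v,ray(c,u,v,.01).round(4))
```

```text
288 203 [0.6063 0.1897 0.01  ]
369 203 [0.6644 0.1914 0.01  ]
328 163 [0.634  0.2198 0.01  ]
262 150 [0.5885 0.2275 0.01  ]
394 150 [0.6788 0.2301 0.01  ]
```

Well centre is about (0.6352, 0.1905), a 2 mm correction.

```bash
python3 -m jog '[{"dp":[0.15,0.15,3],"twist":0,"fingers":0.3},{"dp":[0.15,0.15,5],"twist":0,"fingers":0.3},{"dp":[0.15,0.15,5.6],"twist":0,"fingers":0.3},{"dp":[0.15,0.15,5.6],"twist":0,"fingers":0.3},{"dp":[0.15,0.15,5.6],"twist":0,"fingers":0.3},{"dp":[0.15,0.15,5.6],"twist":0,"fingers":0.75},{"dp":[0.15,0.15,5.6],"twist":0,"fingers":0.75},{"dp":[0.15,0.15,5.6],"twist":0,"fingers":0.75}]'; python3 -m jog '[{"dp":[0,0,0],"twist":0,"fingers":0.8},{"dp":[0,0,-3],"twist":0,"fingers":1},{"dp":[0,0,-7],"twist":0,"fingers":1},{"dp":[0,0,-11],"twist":0,"fingers":1},{"dp":[0,0,-11],"twist":0,"fingers":1}]'
python3 - <<'E'
from h import *
np.set_printoptions(precision=4,suppress=True)
c=shot('wrist','w9'); P=cloud(c)
m=(P[...,0]>.59)&(P[...,0]<.68)&(P[...,1]>.15)&(P[...,1]<.23)&(P[...,2]>.075)&(P[...,2]<.1)
q=P[m]; print(m.sum(),np.median(q[:,2]), cv2.minAreaRect(q[:,:2].astype(np.float32)*1000))
to(.4600,.2562,.13,125.4)
E
```

```text
time_s: 16.42
tool_pos: [0.6359, 0.1905, 0.0313]
tool_rot: [180.0, -0.0, 91.6]
force: [-0.3, -1.0, 0.1]
grip_width: 0.0579
grasp_force: 0.0
time_s: 17.05
tool_pos: [0.638, 0.1918, 0.1454]
tool_rot: [179.6, -0.1, 91.6]
force: [-1.2, -0.2, -0.3]
grip_width: 0.0864
grasp_force: 0.0
1497 0.08575709710943173 ((633.3943481445312, 190.18154907226562), (28.61543846130371, 28.71697235107422), 64.03865814208984)
t 17.1 at [0.6367 0.1909 0.143 ] [179.81  -0.03  91.62] w 0.0871 F [-0.4  0.6 -0.1]
dp cm [  7.02 -17.48   1.3 ] twist -33.8
```

Bottle seated (top at 85.8 mm). Last the block, gripped at yaw ~125°.

```bash
python3 -m jog '[{"dp":[7,-17.5,0],"twist":-33.8,"fingers":1},{"dp":[7,-17.5,0],"twist":-33.8,"fingers":1},{"dp":[7,-17.5,0],"twist":-33.8,"fingers":1},{"dp":[7,-17.5,0],"twist":-33.8,"fingers":1},{"dp":[7,-17.5,0],"twist":-33.8,"fingers":1},{"dp":[7,-17.5,0],"twist":-33.8,"fingers":1},{"dp":[7,-17.5,0],"twist":-33.8,"fingers":1}]'
python3 - <<'E'
from h import *
np.set_printoptions(precision=4,suppress=True)
c=shot('wrist','w10'); P=cloud(c)
m=(P[...,0]>.41)&(P[...,0]<.51)&(P[...,1]>.2)&(P[...,1]<.31)&(P[...,2]>.04)&(P[...,2]<.06)
q=P[m]; print(m.sum(),cv2.minAreaRect(q[:,:2].astype(np.float32)*1000))
to(.4600,.2562,.015,125.6)
E
```

```text
time_s: 17.98
tool_pos: [0.4598, 0.2549, 0.1409]
tool_rot: [-180.0, -0.1, 125.3]
force: [-0.1, -0.3, 0.5]
grip_width: 0.0874
grasp_force: 0.0
3528 ((458.2685546875, 256.4136962890625), (47.775733947753906, 48.392677307128906), 36.24899673461914)
t 18.02 at [0.4596 0.2551 0.1409] [-179.98   -0.05  125.32] w 0.0871 F [-0.4 -0.4  0.5]
dp cm [ 0.07  0.1  12.59] twist -0.3
```

```bash
python3 -m jog '[{"dp":[0.1,0,4],"twist":-0.5,"fingers":1},{"dp":[0.1,0,8],"twist":-0.5,"fingers":1},{"dp":[0.1,0,11.5],"twist":-0.5,"fingers":1},{"dp":[0.1,0,12.5],"twist":-0.5,"fingers":1},{"dp":[0.1,0,12.5],"twist":-0.5,"fingers":0.45},{"dp":[0.1,0,12.5],"twist":-0.5,"fingers":0.45},{"dp":[0.1,0,12.5],"twist":-0.5,"fingers":0.45},{"dp":[0.1,0,12.5],"twist":-0.5,"fingers":0.45}]' 20; python3 -m jog '[{"dp":[0,0,0],"twist":0,"fingers":0.45},{"dp":[0,0,0],"twist":0,"fingers":0.45},{"dp":[0,0,0],"twist":0,"fingers":0.45}]'; python3 -c "
from h import *
to(.637,.105,.02,91.6)"
```

```text
time_s: 19.02
tool_pos: [0.4589, 0.2564, 0.0169]
tool_rot: [179.9, 0.0, 125.9]
force: [-0.2, 0.2, -0.1]
grip_width: 0.0547
grasp_force: 0.0
time_s: 19.4
tool_pos: [0.4589, 0.2565, 0.0167]
tool_rot: [179.9, 0.0, 125.9]
force: [1.1, -0.8, 5.2]
grip_width: 0.0478
grasp_force: 20.0
t 19.4 at [0.4589 0.2565 0.0167] [1.7994e+02 3.0000e-02 1.2592e+02] w 0.0478 F [ 1.1 -0.8  5.2]
dp cm [-22.72   5.53  -0.33] twist 34.3
```

```bash
python3 -m jog '[{"dp":[0,0,-5],"twist":0,"fingers":0.45},{"dp":[0,0,-10],"twist":0,"fingers":0.45},{"dp":[-4,1,-11],"twist":8,"fingers":0.45},{"dp":[-9,2,-11],"twist":17,"fingers":0.45},{"dp":[-14,3.4,-11],"twist":26,"fingers":0.45},{"dp":[-18,4.4,-11],"twist":34.3,"fingers":0.45},{"dp":[-21,5.2,-11],"twist":34.3,"fingers":0.45},{"dp":[-22.7,5.5,-11],"twist":34.3,"fingers":0.45}]'; python3 -m jog '[{"dp":[0,0,0],"twist":0,"fingers":0.45},{"dp":[0,0,3],"twist":0,"fingers":0.45},{"dp":[0,0,6],"twist":0,"fingers":0.45},{"dp":[0,0,6],"twist":0,"fingers":0.45},{"dp":[0,0,6],"twist":0,"fingers":0.45}]'; python3 -c "
from h import *
shot('wrist','w11')
to(.637,.105,.0207,91.6)"
```

```text
time_s: 20.4
tool_pos: [0.6362, 0.103, 0.1247]
tool_rot: [-179.9, 0.0, 91.5]
force: [-0.1, -0.1, -1.1]
grip_width: 0.048
grasp_force: 20.0
time_s: 21.02
tool_pos: [0.636, 0.1061, 0.0674]
tool_rot: [179.9, -0.0, 91.7]
force: [0.3, -0.3, -1.3]
grip_width: 0.0474
grasp_force: 20.0
t 21.07 at [0.6366 0.1059 0.0679] [ 1.7987e+02 -3.0000e-02  9.1680e+01] w 0.0479 F [-0.4 -0.7 -1. ]
dp cm [-0.09  0.04  4.72] twist 0.1
```

View pics/w11.png

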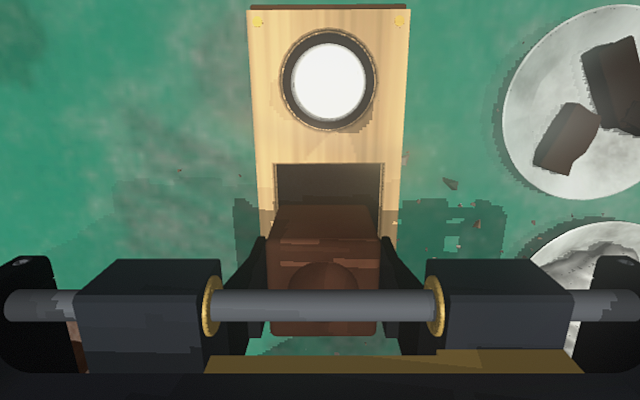

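Block is centred above the square well (edges u 274–384, far edge v 163), and the bottle stands in the round well at (329,80). Lowering.

```bash
python3 -m jog '[{"dp":[0,0.1,2.5],"twist":0,"fingers":0.45},{"dp":[0,0.1,4.2],"twist":0,"fingers":0.45},{"dp":[0,0.1,4.7],"twist":0,"fingers":0.45},{"dp":[0,0.1,4.7],"twist":0,"fingers":0.45},{"dp":[0,0.1,4.7],"twist":0,"fingers":0.45},{"dp":[0,0.1,4.7],"twist":0,"fingers":0.85},{"dp":[0,0.1,4.7],"twist":0,"fingers":0.85},{"dp":[0,0.1,4.7],"twist":0,"fingers":0.85}]'; python3 -m jog '[{"dp":[0,0,0],"twist":0,"fingers":1},{"dp":[0,0,-4],"twist":0,"fingers":1},{"dp":[0,0,-9],"twist":0,"fingers":1},{"dp":[0,0,-14],"twist":0,"fingers":1},{"dp":[-6,0,-16],"twist":0,"fingers":1},{"dp":[-12,-6,-16],"twist":0,"fingers":1},{"dp":[-18,-12,-18],"twist":0,"fingers":1},{"dp":[-24,-12,-20],"twist":0,"fingers":1}]'; python3 -m jog '[{"dp":[-6,0,0],"twist":0,"fingers":1},{"dp":[-12,0,0],"twist":0,"fingers":1},{"dp":[-18,0,0],"twist":0,"fingers":1},{"dp":[-24,0,0],"twist":0,"fingers":1},{"dp":[-24,0,0],"twist":0,"fingers":1}]'
python3 - <<'E'
from h import *
np.set_printoptions(precision=4,suppress=True)
c=shot('top','t12');P=cloud(c)
shot('scene','s12')
def rec(n,x0,x1,y0,y1,lo,hi):
    m=(P[...,0]>x0)&(P[...,0]<x1)&(P[...,1]>y0)&(P[...,1]<y1)&(P[...,2]>lo)&(P[...,2]<hi)
    q=P[m]; print(n,m.sum(),np.median(q[:,2]) if len(q) else 0, cv2.minAreaRect(q[:,:2].astype(np.float32)*1000) if len(q) else 0)
rec('block',.59,.69,.06,.15,.03,.07); rec('bottle',.59,.69,.155,.23,.07,.1)
rec('jar',.56,.66,-.13,-.03,.085,.115); rec('bur',.54,.7,-.23,-.13,.022,.06)
rec('off',.41,.52,-.33,-.23,.016,.06); rec('dolly',.40,.52,-.06,.05,.006,.03)
E
```

```text
time_s: 22.08
tool_pos: [0.6372, 0.1048, 0.0192]
tool_rot: [180.0, -0.0, 91.6]
force: [-0.7, 0.4, -0.7]
grip_width: 0.0693
grasp_force: 0.0
time_s: 23.08
tool_pos: [0.5332, -0.1022, 0.2079]
tool_rot: [-179.9, 0.0, 91.7]
force: [1.2, -0.5, 1.1]
grip_width: 0.087
grasp_force: 0.0
time_s: 23.7
tool_pos: [0.5398, -0.3491, 0.2067]
tool_rot: [-179.9, 0.1, 91.1]
force: [-0.5, 0.6, -1.6]
grip_width: 0.0873
grasp_force: 0.0
block 257 0.0496477206003092 ((636.1153564453125, 103.55191802978516), (47.608619689941406, 48.93732452392578), 0.45917755365371704)
bottle 86 0.08405523429232578 ((634.509033203125, 189.20053100585938), (28.24205207824707, 25.243942260742188), 85.47071075439453)
jar 245 0.09992265413005513 ((610.2094116210938, -76.35105895996094), (47.38706970214844, 48.866180419921875), 88.24056243896484)
bur 342 0.03168528039716853 ((613.1795043945312, -167.68353271484375), (93.14320373535156, 35.98445510864258), 4.154353141784668)
off 277 0.022296634302799868 ((464.1405334472656, -273.01434326171875), (69.31817626953125, 39.80338668823242), 64.71569061279297)
dolly 345 0.025989764770831893 ((467.1142883300781, -8.315353393554688), (95.91561126708984, 71.65676879882812), 88.34801483154297)
```

View pics/s12.png

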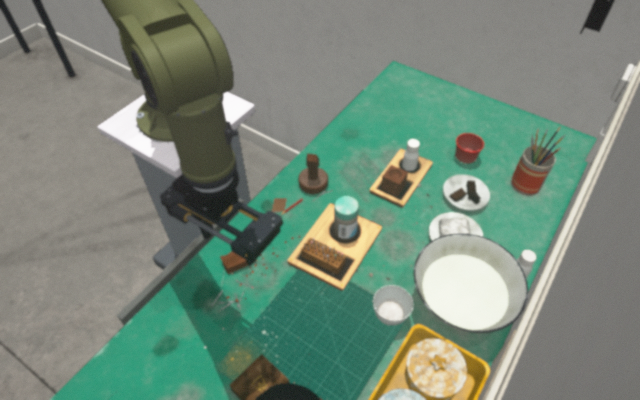

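All four pieces stand upright in their wells: block (395,180), bottle (411,155), jar (345,215), stand (325,255). Positions and heights match, and the dolly at (314,175) and the offcut are unmoved. The arm is clear.

```bash
python3 -m jog '[{"dp":[0,0,0],"twist":0,"fingers":1},{"dp":[0,0,0],"twist":0,"fingers":1}]'; python3 -c "
from h import *
print(env.sign_off())"
```

```text
time_s: 24.05
tool_pos: [0.5429, -0.3403, 0.2085]
tool_rot: [180.0, 0.0, 91.8]
force: [-0.2, 0.1, -0.5]
grip_width: 0.0873
grasp_force: 0.0
the job is handed in; nothing more can be done
None
```

Both kits are made up and the job was handed in at about 24 s: the last camera check showed each piece upright in its well within about 4 mm of centre, the offcut and dolly where they stood, and the arm clear; sign-off returned no verdict.

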